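# Make up two microscopy kits

### The arm

A 7-joint arm with a two-finger parallel gripper is mounted at the origin on the work surface. World frame = base frame: x ahead of the robot, y to its left, z up, the work surface at z = 0. Lengths are in m, angles in rad, forces in N, time in s.
With the tool pointing down it reaches from about 0.425 to 0.875 m from the base axis. Payload 9.9 kg.
Tool frame: the origin (TCP) lies between the finger pads; the fingertips stand arm.tip_reach ahead of it and the grasp point (between the pads) lies 5 mm behind it (arm.tip_reach is the distance from the TCP to the fingertips, in m); z points along the fingers, y is the direction in which the jaws open and shut (so a half turn about z gives the same grasp; the last joint's range is limited). The gripper opens to 85 mm and grips with 20 to 120 N. Pads are 22 mm wide; open, the fingers measure 114 mm over their backs; the gripper's body (76 mm by 85 mm) begins 54 mm behind the grasp point. The pads swing forward as they close: fully open they stand 13 mm farther back than shut.
Start: joints at [-1.277, 0.576, 0.025, 1.437, -0.015, 1.129, -0.057], TCP at [0.249, 0.627, 0.245] pointing down, gripper open.
Joint ranges: [-2.76, 2.76], [-0.34, 2.15], [-1.52, 1.57], [0.19, 2.46], [-1.09, 4.23], [0.17, 1.99], [-2.82, 2.82]. Speed limits (rad/s): [2.22, 2.22, 3.01, 3.01, 3.14, 3.14, 3.14].

### API

Orientations are given as a unit quaternion [w, x, y, z].
In Python, from station import arm, cams gives the robot as it stands.
- The arm moves only by the tool move_arm, never from a script. Its argument "increments" is a list of rows, each a list of 3 entries, a list of its own where there are three numbers: the finger opening in mm, from 0 to 85.4, then the shift along the world's x, y, z as a fraction of full scale, then the turn, a rotation vector about the world's x, y, z as a fraction of full scale. A call has exactly 10 rows; each row is the pose to reach, as a shift and turn from the pose measured when the call began, turning the shorter way round; what a row does not reach only later rows make up. Full scale, the value 1, is 40 cm for a shift and pi rad for a turn. A row lasts 1/10 s, in which the tool goes at most 50 mm and 8.59 degrees, less where a joint would pass 70% of its speed; a pose out of reach is approached as far as the arm can. A call with a number of a shift or a turn outside -1 to 1 is refused whole. A call with a gripper value outside its range is refused whole. The fingers move at their own pace and stop on an object; the grip force is fixed at half the most. Time passes only in rows, so rows that repeat a pose let the fingers close, or fill a call up. It gives the time, the measured TCP pose, the force and the opening at its end, in the units of the state.
- arm.read_state(): the state, without advancing time (a new reading comes with each control period).
- cams.camera(name): name is "scene" or "top"; returns a dict with "pixels" (420x560x3 uint8, red, green, blue), "fx", "fy", "cx", "cy" (pixels), "extrinsics" (4x4, takes a point from camera to world coordinates). Camera axes: x right, y down, z forward; pixel columns grow to the right and rows downward; lengths in m; the calibration is good to about 2 mm. A picture is of the moment at which its call begins. There is no depth.
- arm.close_job(): hands the job in, once; it reports no verdict.
Trained networks look in the newest picture that a camera, given by its name, has taken for a name from the list of things; names that differ only in an ending like _2 or _b are one class to them, and where a whole thing is asked for, a point or a joint stands for the part that bears it (a point fixed in the world has none). Each returns a list of dicts, best first, with "conf" (0 to 1); they miss things now and then, are a little off and sometimes report something else, mostly with a low value. They report only what shows in the picture. A call takes as long as a camera call.
- cams.trace(camera, target): "mask" (420x560 bool, what is visible of it).
- cams.tip_of(camera, target): "position" ([x, y, z] in m, in world coordinates, good to about 4 mm: a listed point, or the origin of a listed thing).
The state is a dict: "clock": time; "joints": joint angles; "qvel": joint speeds; "joint_torque": joint torques, N m; "tcp_pos": TCP position; "orientation": TCP orientation; "ft_force": force on the tool from outside, world axes, zero at the start; "ft_torque": the same for the moment, N m; "grip_width": finger opening in m.
Only numpy, scipy, OpenCV 4.12 (cv2) and the standard library are available. Lean on these libraries where they do the work, as an engineer would, in place of code of your own. Each camera call takes 0.05 s, during which the arm holds its last target. There are 200 camera calls.

### The job

Make up two microscopy kits from the stock standing on the bench mat. The orange tray gets the oil-immersion kit: the objective with the white ring, the amber bottle of immersion oil and the blue-capped bottle of lens cleaner; the blue tray gets the phase-contrast kit: the objective with the green ring and the centring telescope. Set each piece down gently (do not drop it), upright on the floor of a compartment of its own, and leave the rest of the stock standing where it is.

Things in the scene. Friction and masses are not known exactly. Their poses are not given: they have to be found in the camera images.
- objective_white: Oil-immersion objective, white ring: objective lens nose up on a black storage cap, 64 mm tall: cap 34 mm across, 10 mm high; straight steel barrel 29 mm across from 10 to 44 mm height (grip here); sloping white ring at 44 to 52 mm, from above a white annulus; narrow dark nose. About 0.12 kg. Origin at the centre of its underside, z up. For the orange tray.
- objective_green: Phase-contrast objective, green ring: objective lens nose up on a black storage cap, 64 mm tall: cap 34 mm across, 10 mm high; straight steel barrel 29 mm across from 10 to 44 mm height (grip here); sloping green ring at 44 to 52 mm, from above a green annulus; narrow dark nose. About 0.12 kg. Origin at the centre of its underside, z up. For the blue tray.
- objective_yellow: Low-power objective, yellow ring: objective lens nose up on a black storage cap, 64 mm tall: cap 34 mm across, 10 mm high; straight steel barrel 29 mm across from 10 to 44 mm height (grip here); sloping yellow ring at 44 to 52 mm, from above a yellow annulus; narrow dark nose. About 0.12 kg. Origin at the centre of its underside, z up. Not wanted: stays where it is.
- objective_red: Survey objective, red ring: objective lens nose up on a black storage cap, 64 mm tall: cap 34 mm across, 10 mm high; straight steel barrel 29 mm across from 10 to 44 mm height (grip here); sloping red ring at 44 to 52 mm, from above a red annulus; narrow dark nose. About 0.12 kg. Origin at the centre of its underside, z up. Not wanted: stays where it is.
- oil_bottle: Immersion oil, amber-brown with a black cap: closed round dropper bottle 72 mm tall: body 30 mm across up to 44 mm height (grip here), tapering to 51 mm, then a black cap 21 mm across ending in a cone. About 0.04 kg. Origin at the centre of its underside, z up. For the orange tray.
- cleaner_bottle: Lens cleaner, white with a blue cap: closed round dropper bottle 72 mm tall: body 30 mm across up to 44 mm height (grip here), tapering to 51 mm, then a blue cap 21 mm across ending in a cone. About 0.04 kg. Origin at the centre of its underside, z up. For the orange tray.
- stain_bottle: Stain, white with a red cap: closed round dropper bottle 72 mm tall: body 30 mm across up to 44 mm height (grip here), tapering to 51 mm, then a red cap 21 mm across ending in a cone. About 0.04 kg. Origin at the centre of its underside, z up. Not wanted: stays where it is.
- telescope: Centring telescope, a small eyepiece standing on its eye end, 72 mm tall: black rubber eyecup 35 mm across up to 18 mm height, black knurled collar 33 mm across up to 32 mm, then steel tube 23 mm across from 32 to 72 mm (grip here) with a dark lens on top. About 0.09 kg. Origin at the centre of its underside, z up. For the blue tray.
- tray_orange: Flat open orange tray fixed to the bench, 70 mm (its x) by 202 mm (its y), 15 mm high, with 13 mm carrying lips at its y ends. Three compartments 62 by 62 mm in a row, centred at y = -66, 0, +66 mm, x = 0; floor 3 mm above the bench, walls 4 mm thick. Origin at the centre of its underside, z up. Takes the oil kit, any piece in any compartment. Trays lie either side of the stock.
- tray_blue: Flat open blue tray fixed to the bench, 70 mm (its x) by 202 mm (its y), 15 mm high, with 13 mm carrying lips at its y ends. Three compartments 62 by 62 mm in a row, centred at y = -66, 0, +66 mm, x = 0; floor 3 mm above the bench, walls 4 mm thick. Origin at the centre of its underside, z up. Takes the phase-contrast kit, any compartments.

How it is judged:
By the outcome, as a careful person would: the job done as asked, in the order asked, and still so for the second after the job is handed in, with the robot touching nothing.
It also fails if it takes over 128 s, if anything falls off the work surface, if the arm or the gripper's body presses on something with over 40 N, if the wrist force passes 120 N, or if a joint passes its speed limit or range.

## Working session

There is one attempt and no reset: what is moved stays moved. The work goes in short steps, Python scripts to look and compute and a tool call to move; the robot and the scene stay as the last step left them, time stands still between calls to the robot, and variables do not carry over. Pictures are saved under pics/ and viewed, about 12 in all and at most 16, crops included, and the job is handed in when it is done.

Besides the shell and the picture viewer there is one more tool, called in YAML: its name, and indented under it one key for each argument. move_arm: Moves the arm, as the interface text tells. Its arguments: {"type":"object","properties":{"increments":{"type":"array"}},"required":["increments"]}

```bash
mkdir -p pics; python3 - <<'E'
from station import arm, cams
import cv2, numpy as np
s=arm.read_state()
for k in('clock','tcp_pos','orientation','grip_width','ft_force'):print(k,s[k])
print(arm.tip_reach)
for c in('top','scene'):
    p=cams.camera(c); cv2.imwrite(f'pics/{c}0.png',p['pixels'][:,:,::-1])
    print(c,p['fx'],p['cx'],p['cy'],np.round(p['extrinsics'],3).tolist())
    for n in 'objective_white objective_green objective_yellow objective_red oil_bottle cleaner_bottle stain_bottle telescope tray_orange tray_blue'.split():
        print(n,[(np.round(d['position'],3).tolist(),round(d['conf'],2)) for d in cams.tip_of(c,n)[:3]])
E
```

```text
clock 0.0
tcp_pos [0.24883195 0.62698914 0.24444351]
orientation [-1.13457687e-04  1.87759588e-01  9.82214660e-01 -8.28067273e-04]
grip_width 0.08541247692647246
ft_force [-0.91812068 -0.20157923  0.17653371]
0.014
top 463.8101128742874 280.6019855988772 210.153073861207 [[-0.009, -0.996, 0.092, 0.448], [-1.0, 0.011, 0.024, -0.028], [-0.025, -0.092, -0.995, 0.978], [0.0, 0.0, 0.0, 1.0]]
objective_white [([0.474, 0.096, -0.0], 0.59)]
objective_green [([0.55, 0.008, 0.001], 0.55)]
objective_yellow [([0.552, 0.098, 0.003], 0.47), ([0.473, 0.095, -0.0], 0.2)]
objective_red [([0.474, 0.098, -0.0], 0.6), ([0.458, 0.009, 0.002], 0.54)]
oil_bottle [([0.459, -0.084, 0.0], 0.76)]
cleaner_bottle [([0.646, -0.048, 0.002], 0.63), ([0.5, 0.296, -0.005], 0.22)]
stain_bottle [([0.649, 0.053, 0.005], 0.54)]
telescope [([0.549, -0.096, -0.0], 0.74)]
tray_orange [([0.54, -0.308, 0.0], 0.94), ([0.503, 0.296, -0.004], 0.33)]
tray_blue [([0.501, 0.292, -0.001], 0.66)]
scene 504.6907176828659 281.9282986415711 206.49030929547433 [[0.142, 0.82, -0.554, 1.079], [0.99, -0.111, 0.089, -0.111], [0.012, -0.561, -0.828, 0.83], [0.0, 0.0, 0.0, 1.0]]
objective_white [([0.473, 0.095, -0.001], 0.78), ([0.545, 0.009, -0.004], 0.56), ([0.46, -0.087, 0.003], 0.44)]
objective_green [([0.548, 0.009, -0.003], 0.87), ([0.549, -0.098, -0.001], 0.23)]
objective_yellow [([0.557, 0.099, -0.003], 0.78), ([0.475, 0.099, -0.002], 0.7)]
objective_red [([0.459, 0.013, -0.0], 0.68)]
oil_bottle [([0.461, -0.085, 0.003], 0.86)]
cleaner_bottle [([0.647, -0.046, -0.002], 0.83)]
stain_bottle [([0.654, 0.054, 0.0], 0.94)]
telescope [([0.548, -0.098, -0.002], 0.93)]
tray_orange [([0.542, -0.306, 0.001], 0.91)]
tray_blue [([0.504, 0.292, -0.004], 0.79)]
```

View pics/top0.png

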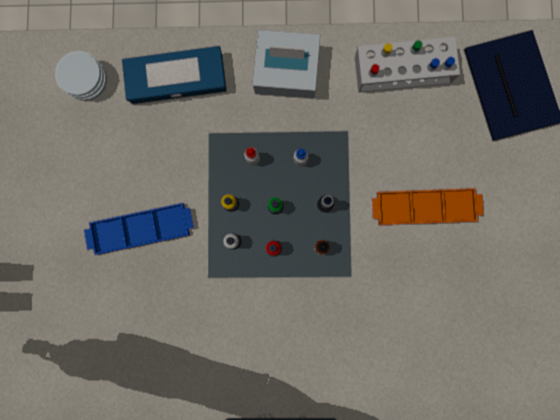

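View pics/scene0.png

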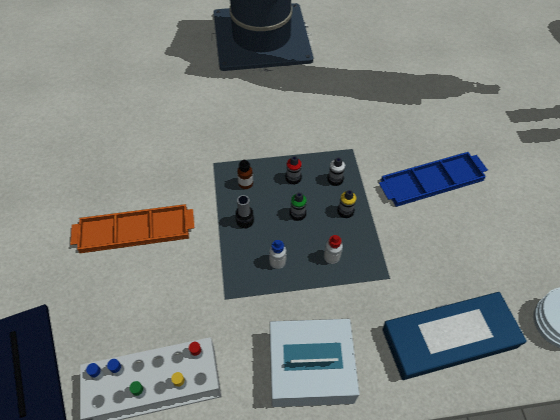

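White is at about (232,241) in the top view, green (275,206), oil (322,247), the telescope (327,203) and cleaner (301,156). The blue tray is at left and the orange at right. All of this agrees with the network positions. Next I refine the tray poses.

```bash
python3 - <<'E'
from station import arm, cams
import cv2, numpy as np
def ray(p,u,v,z):
    E=p['extrinsics'];d=E[:3,:3]@np.array([(u-p['cx'])/p['fx'],(v-p['cy'])/p['fy'],1]);o=E[:3,3]
    return (o+d*(z-o[2])/d[2])[:2]
for c in('top','scene'):
  p=cams.camera(c)
  for n in('tray_orange','tray_blue'):
    m=cams.trace(c,n)[0]['mask']
    v,u=np.nonzero(m)
    P=np.array([ray(p,a,b,.008) for a,b in zip(u,v)]).astype(np.float32)
    r=cv2.minAreaRect(P*1000); b=cv2.boxPoints(r)/1000
    e=max((b[1]-b[0],b[2]-b[1]),key=np.linalg.norm); e=e/np.linalg.norm(e)*np.sign(e[1])
    yaw=np.degrees(np.arctan2(-e[0],e[1]));ce=np.array(r[0])/1000
    print(c,n,'c',ce.round(4),P.mean(0).round(4),np.round(r[1],1),'yaw',yaw.round(1),[(ce+k*.066*e).round(3).tolist() for k in(-1,0,1)])
E
```

```text
top tray_orange c [0.5465 0.0058] [0.5464 0.0067] [31.6 33.8] yaw 89.4 [[0.612, 0.005], [0.546, 0.006], [0.48, 0.006]]
top tray_blue c [0.5018 0.2954] [0.5009 0.2956] [ 73.9 231.5] yaw 11.9 [[0.515, 0.231], [0.502, 0.295], [0.488, 0.36]]
scene tray_orange c [ 0.539  -0.3119] [ 0.5396 -0.3128] [ 79.6 230.3] yaw 1.4 [[0.541, -0.378], [0.539, -0.312], [0.537, -0.246]]
scene tray_blue c [0.4995 0.2972] [0.5006 0.2933] [ 79.6 231. ] yaw 10.9 [[0.512, 0.232], [0.499, 0.297], [0.487, 0.362]]
```

move_arm:
  increments:
    - [60,[0.56,-1,0],[0,0,-0.37]]
    - [60,[0.56,-1,0],[0,0,-0.37]]
    - [60,[0.56,-1,0],[0,0,-0.37]]
    - [60,[0.56,-1,0],[0,0,-0.37]]
    - [60,[0.56,-1,0],[0,0,-0.37]]
    - [60,[0.56,-1,0],[0,0,-0.37]]
    - [60,[0.56,-1,0],[0,0,-0.37]]
    - [60,[0.56,-1,0],[0,0,-0.37]]
    - [60,[0.56,-1,0],[0,0,-0.37]]
    - [60,[0.56,-1,0],[0,0,-0.37]]

```text
clock: 2.4
tcp_pos: [0.4758, 0.2211, 0.246]
orientation: [0.002, 0.699, 0.715, 0.0]
ft_force: [0.5, -0.2, 0.2]
grip_width: 0.06
```

move_arm:
  increments:
    - [60,[-0.003,-0.1,-0.1],[0,0,0]]
    - [60,[-0.006,-0.2,-0.2],[0,0,0]]
    - [60,[-0.006,-0.314,-0.28],[0,0,0]]
    - [60,[-0.006,-0.314,-0.33],[0,0,0]]
    - [60,[-0.006,-0.314,-0.365],[0,0,0]]
    - [60,[-0.006,-0.314,-0.365],[0,0,0]]
    - [60,[-0.006,-0.314,-0.365],[0,0,0]]
    - [60,[-0.006,-0.314,-0.365],[0,0,0]]
    - [60,[-0.006,-0.314,-0.365],[0,0,0]]
    - [60,[-0.006,-0.314,-0.365],[0,0,0]]

```text
clock: 3.4
tcp_pos: [0.4738, 0.0961, 0.1007]
orientation: [0.002, 0.699, 0.715, 0.001]
ft_force: [-0.7, -0.6, -0.3]
grip_width: 0.0597
```

```bash
python3 - <<'E'
from station import arm, cams
import cv2
print(arm.tip_reach, arm.read_state()['tcp_pos'],arm.read_state()['clock'])
p=cams.camera('scene')['pixels'][100:260,200:400,::-1]
cv2.imwrite('pics/s1.png',cv2.resize(p,None,fx=3.5,fy=3.5,interpolation=cv2.INTER_CUBIC))
E
```

```text
0.014 [0.47378666 0.09607439 0.10071037] 3.4
```

View pics/s1.png

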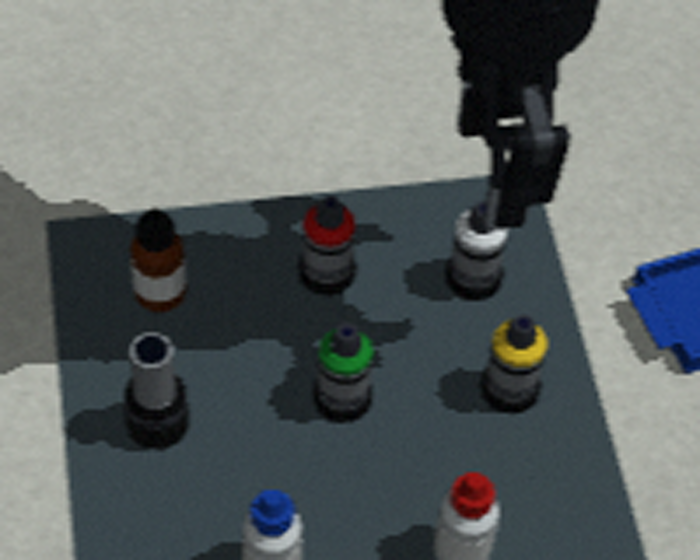

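The gripper hangs straight over the white-ring objective, at about (480,230) in the crop, and clear of its neighbours. Now I descend and close.

move_arm:
  increments:
    - [60,[0,0,-0.04],[0,0,0]]
    - [60,[0,0,-0.09],[0,0,0]]
    - [60,[0,0,-0.14],[0,0,0]]
    - [60,[0,0,-0.175],[0,0,0]]
    - [60,[0,0,-0.184],[0,0,0]]
    - [60,[0,0,-0.184],[0,0,0]]
    - [10,[0,0,-0.184],[0,0,0]]
    - [10,[0,0,-0.184],[0,0,0]]
    - [10,[0,0,-0.184],[0,0,0]]
    - [10,[0,0,-0.184],[0,0,0]]

```text
clock: 4.45
tcp_pos: [0.474, 0.0961, 0.0279]
orientation: [0.002, 0.699, 0.715, 0.001]
ft_force: [-0.9, -0.1, 7.2]
grip_width: 0.0276
```

move_arm:
  increments:
    - [10,[0,0,0],[0,0,0]]
    - [10,[0,0,0],[0,0,0]]
    - [10,[0,0,0],[0,0,0]]
    - [10,[0,0,0.02],[0,0,0]]
    - [10,[0,0,0.05],[0,0,0]]
    - [10,[0,0,0.1],[0,0,0]]
    - [10,[0,0,0.18],[0,0,0]]
    - [10,[0,0,0.25],[0,0,0]]
    - [10,[0,0,0.29],[0,0,0]]
    - [10,[0,0,0.3],[0,0,0]]

```text
clock: 5.45
tcp_pos: [0.4747, 0.0963, 0.15]
orientation: [0.003, 0.699, 0.715, 0.003]
ft_force: [-0.9, -0.2, -1.3]
grip_width: 0.028
```

move_arm:
  increments:
    - [10,[0.01,-0.05,0],[0,0,0]]
    - [10,[0.02,-0.14,0],[0,0,0]]
    - [10,[0.04,-0.24,0],[0,0,0]]
    - [10,[0.055,-0.34,0],[0,0,0]]
    - [10,[0.07,-0.44,0],[0,0,0]]
    - [10,[0.09,-0.54,0],[0,0,0]]
    - [10,[0.1,-0.64,0],[0,0,0]]
    - [10,[0.12,-0.74,0],[0,0,0]]
    - [10,[0.14,-0.84,0],[0,0,0]]
    - [10,[0.155,-0.93,0],[0,0,0]]

```text
clock: 6.45
tcp_pos: [0.5363, -0.2777, 0.1491]
orientation: [0.002, 0.699, 0.715, 0.002]
ft_force: [0.8, -0.3, -2.5]
grip_width: 0.0274
```

move_arm:
  increments:
    - [10,[0.007,-0.1,0],[0,0,0]]
    - [10,[0.014,-0.18,0],[0,0,0]]
    - [10,[0.014,-0.23,0],[0,0,0]]
    - [10,[0.014,-0.243,-0.02],[0,0,0]]
    - [10,[0.014,-0.243,-0.07],[0,0,0]]
    - [10,[0.014,-0.243,-0.14],[0,0,0]]
    - [10,[0.014,-0.243,-0.2],[0,0,0]]
    - [10,[0.014,-0.243,-0.235],[0,0,0]]
    - [10,[0.014,-0.243,-0.248],[0,0,0]]
    - [10,[0.014,-0.243,-0.248],[0,0,0]]

```text
clock: 7.45
tcp_pos: [0.5418, -0.3742, 0.0493]
orientation: [0.001, 0.699, 0.715, 0.002]
ft_force: [0.3, -0.2, -2.6]
grip_width: 0.0273
```

```bash
python3 - <<'E'
from station import arm, cams
import cv2
s=arm.read_state();print(s['tcp_pos'],s['ft_force'])
p=cams.camera('scene')['pixels'][150:290,40:240,::-1]
cv2.imwrite('pics/s2.png',cv2.resize(p,None,fx=3.5,fy=3.5,interpolation=cv2.INTER_CUBIC))
E
```

```text
[ 0.54184662 -0.37415696  0.04929688] [ 0.2779147  -0.16216634 -2.56453618]
```

View pics/s2.png

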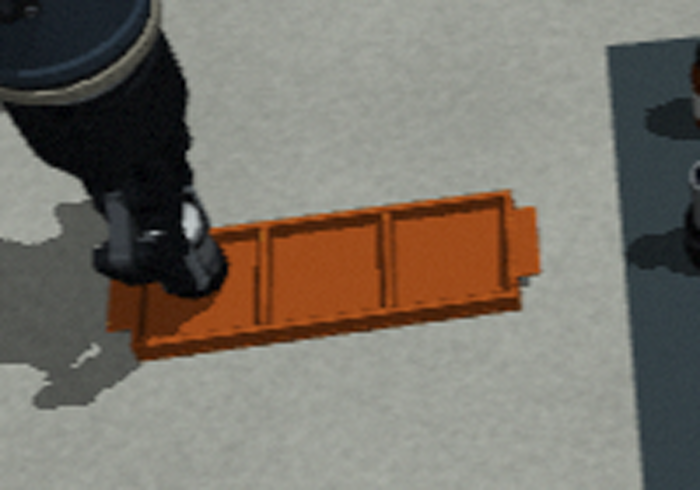

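The objective hangs over the far orange compartment, at about (200,270) in the crop. I lower it slowly.

move_arm:
  increments:
    - [10,[0,0,-0.012],[0,0,0]]
    - [10,[0,0,-0.024],[0,0,0]]
    - [10,[0,0,-0.032],[0,0,0]]
    - [10,[0,0,-0.037],[0,0,0]]
    - [10,[0,0,-0.04],[0,0,0]]
    - [10,[0,0,-0.042],[0,0,0]]
    - [10,[0,0,-0.044],[0,0,0]]
    - [10,[0,0,-0.045],[0,0,0]]
    - [10,[0,0,-0.046],[0,0,0]]
    - [10,[0,0,-0.046],[0,0,0]]

```text
clock: 8.5
tcp_pos: [0.5422, -0.3747, 0.0318]
orientation: [0.002, 0.699, 0.715, 0.002]
ft_force: [-0.6, 0.3, -1.6]
grip_width: 0.0277
```

move_arm:
  increments:
    - [10,[0,0,-0.002],[0,0,0]]
    - [10,[0,0,-0.002],[0,0,0]]
    - [10,[0,0,-0.003],[0,0,0]]
    - [10,[0,0,-0.003],[0,0,0]]
    - [10,[0,0,-0.004],[0,0,0]]
    - [10,[0,0,-0.004],[0,0,0]]
    - [10,[0,0,-0.005],[0,0,0]]
    - [10,[0,0,-0.005],[0,0,0]]
    - [10,[0,0,-0.005],[0,0,0]]
    - [10,[0,0,-0.005],[0,0,0]]

```text
clock: 9.5
tcp_pos: [0.5423, -0.3748, 0.031]
orientation: [0.003, 0.699, 0.715, 0.003]
ft_force: [-3.1, 2.6, 12.4]
grip_width: 0.0273
```

move_arm:
  increments:
    - [40,[0,0,0],[0,0,0]]
    - [50,[0,0,0],[0,0,0]]
    - [50,[0,0,0],[0,0,0]]
    - [50,[0,0,0],[0,0,0]]
    - [50,[0,0,0.03],[0,0,0]]
    - [50,[0,0,0.09],[0,0,0]]
    - [50,[0,0,0.17],[0,0,0]]
    - [50,[0,0,0.25],[0,0,0]]
    - [60,[0,0,0.29],[0,0,0]]
    - [60,[0,0,0.3],[0,0,0]]

```text
clock: 10.5
tcp_pos: [0.5432, -0.3757, 0.1542]
orientation: [0.005, 0.699, 0.715, 0.003]
ft_force: [0.6, -0.0, -0.4]
grip_width: 0.0601
```

move_arm:
  increments:
    - [60,[-0.02,0.06,0],[0,0,0]]
    - [60,[-0.05,0.16,0],[0,0,0]]
    - [60,[-0.08,0.27,0],[0.001,0.0036,0]]
    - [60,[-0.11,0.38,0],[0.001,0.0036,0]]
    - [60,[-0.14,0.49,0],[0.001,0.0036,0]]
    - [60,[-0.17,0.6,0],[0.001,0.0036,0]]
    - [60,[-0.2,0.69,0],[0.001,0.0036,0]]
    - [60,[-0.208,0.727,-0.04],[0.001,0.0036,0]]
    - [60,[-0.208,0.727,-0.1],[0.001,0.0036,0]]
    - [60,[-0.208,0.727,-0.12],[0.001,0.0036,0]]

```text
clock: 11.5
tcp_pos: [0.4589, -0.0839, 0.1046]
orientation: [-0.002, 0.699, 0.716, -0.001]
ft_force: [-0.7, 0.4, -0.1]
grip_width: 0.0598
```

```bash
python3 - <<'E'
from station import arm, cams
import cv2
s=arm.read_state();print(s['tcp_pos'],s['orientation'])
p=cams.camera('scene')['pixels'][120:290,40:330,::-1]
cv2.imwrite('pics/s3.png',cv2.resize(p,None,fx=2.7,fy=2.7,interpolation=cv2.INTER_CUBIC))
for n in ('objective_white','oil_bottle'):print(cams.tip_of('scene',n)[:2])
E
```

```text
[ 0.45886423 -0.08390513  0.10455013] [-1.54980161e-03  6.98524785e-01  7.15583964e-01 -5.59583563e-04]
[{'position': [0.544, -0.3694, 0.0031], 'conf': 0.96}, {'position': [0.6482, -0.0454, -0.0088], 'conf': 0.38}]
[{'position': [0.4599, -0.0844, 0.0023], 'conf': 0.78}]
```

View pics/s3.png

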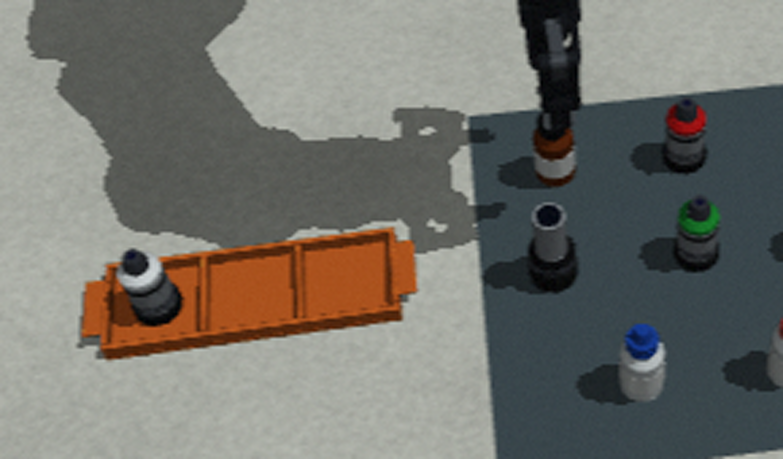

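The white-ring objective stands upright in the far orange compartment, at about (150,290) in the crop. The gripper is over the oil bottle, at about (553,150).

move_arm:
  increments:
    - [60,[0.002,-0.002,-0.04],[0,0,0]]
    - [60,[0.002,-0.002,-0.09],[0,0,0]]
    - [60,[0.002,-0.002,-0.145],[0,0,0]]
    - [60,[0.002,-0.002,-0.182],[0,0,0]]
    - [60,[0.002,-0.002,-0.194],[0,0,0]]
    - [60,[0.002,-0.002,-0.194],[0,0,0]]
    - [10,[0.002,-0.002,-0.194],[0,0,0]]
    - [10,[0.002,-0.002,-0.194],[0,0,0]]
    - [10,[0.002,-0.002,-0.194],[0,0,0]]
    - [10,[0.002,-0.002,-0.194],[0,0,0]]

```text
clock: 12.65
tcp_pos: [0.461, -0.0864, 0.0294]
orientation: [-0.0, 0.7, 0.715, 0.0]
ft_force: [-0.6, -1.2, 8.3]
grip_width: 0.0284
```

move_arm:
  increments:
    - [10,[0,0,0],[0,0,0]]
    - [10,[0,0,0],[0,0,0]]
    - [10,[0,0,0],[0,0,0]]
    - [10,[0,0,0.02],[0,0,0]]
    - [10,[0,0,0.05],[0,0,0]]
    - [10,[0,0,0.1],[0,0,0]]
    - [10,[0,0,0.18],[0,0,0]]
    - [10,[0,0,0.25],[0,0,0]]
    - [10,[0,0,0.29],[0,0,0]]
    - [10,[0,0,0.3],[0,0,0]]

```text
clock: 13.65
tcp_pos: [0.4617, -0.0865, 0.1514]
orientation: [0.001, 0.7, 0.715, 0.001]
ft_force: [0.3, 0.4, -0.2]
grip_width: 0.0282
```

move_arm:
  increments:
    - [10,[0.02,-0.04,0],[0,0,0]]
    - [10,[0.05,-0.12,0],[0,0,0]]
    - [10,[0.08,-0.22,0],[0,0,0]]
    - [10,[0.11,-0.32,0],[0,0,0]]
    - [10,[0.14,-0.42,0],[0,0,0]]
    - [10,[0.17,-0.5,0],[0,0,0]]
    - [10,[0.19,-0.54,0],[0,0,0]]
    - [10,[0.196,-0.556,0],[0,0,0]]
    - [10,[0.196,-0.556,-0.04],[0,0,0]]
    - [10,[0.196,-0.556,-0.1],[0,0,0]]

```text
clock: 14.65
tcp_pos: [0.5405, -0.3084, 0.1114]
orientation: [0.001, 0.699, 0.715, 0.002]
ft_force: [-0.3, -0.5, -2.0]
grip_width: 0.0283
```

move_arm:
  increments:
    - [10,[0,0,-0.04],[0,0,0]]
    - [10,[0,0,-0.08],[0,0,0]]
    - [10,[0,0,-0.12],[0,0,0]]
    - [10,[0,0,-0.15],[0,0,0]]
    - [10,[0,0,-0.17],[0,0,0]]
    - [10,[0,0,-0.18],[0,0,0]]
    - [10,[0,0,-0.185],[0,0,0]]
    - [10,[0,0,-0.188],[0,0,0]]
    - [10,[0,0,-0.191],[0,0,0]]
    - [10,[0,0,-0.193],[0,0,0]]

```text
clock: 15.65
tcp_pos: [0.5407, -0.3085, 0.0346]
orientation: [0.002, 0.699, 0.715, 0.002]
ft_force: [-0.1, -0.2, -1.1]
grip_width: 0.0283
```

move_arm:
  increments:
    - [10,[0,0,-0.001],[0,0,0]]
    - [10,[0,0,-0.002],[0,0,0]]
    - [10,[0,0,-0.003],[0,0,0]]
    - [10,[0,0,-0.004],[0,0,0]]
    - [10,[0,0,-0.005],[0,0,0]]
    - [10,[0,0,-0.005],[0,0,0]]
    - [10,[0,0,-0.006],[0,0,0]]
    - [10,[0,0,-0.006],[0,0,0]]
    - [10,[0,0,-0.006],[0,0,0]]
    - [10,[0,0,-0.006],[0,0,0]]

```text
clock: 16.65
tcp_pos: [0.5407, -0.3086, 0.0325]
orientation: [0.002, 0.699, 0.715, 0.002]
ft_force: [-1.5, 0.1, 5.4]
grip_width: 0.0287
```

move_arm:
  increments:
    - [40,[0,0,0],[0,0,0]]
    - [50,[0,0,0],[0,0,0]]
    - [50,[0,0,0],[0,0,0]]
    - [50,[0,0,0],[0,0,0]]
    - [50,[0,0,0.03],[0,0,0]]
    - [50,[0,0,0.09],[0,0,0]]
    - [50,[0,0,0.17],[0,0,0]]
    - [50,[0,0,0.25],[0,0,0]]
    - [60,[0,0,0.29],[0,0,0]]
    - [60,[0,0,0.3],[0,0,0]]

```text
clock: 17.65
tcp_pos: [0.5416, -0.3093, 0.1555]
orientation: [0.004, 0.699, 0.715, 0.003]
ft_force: [-0.5, 0.0, 0.6]
grip_width: 0.0596
```

move_arm:
  increments:
    - [60,[0.02,0.05,0],[0,0,0]]
    - [60,[0.06,0.15,0],[0,0.003,0]]
    - [60,[0.1,0.25,0],[0,0.003,0]]
    - [60,[0.14,0.35,0],[0,0.003,0]]
    - [60,[0.18,0.45,0],[0,0.003,0]]
    - [60,[0.22,0.55,0],[0,0.003,0]]
    - [60,[0.25,0.63,0],[0,0.003,0]]
    - [60,[0.263,0.656,-0.04],[0,0.003,0]]
    - [60,[0.263,0.656,-0.1],[0,0.003,0]]
    - [60,[0.263,0.656,-0.12],[0,0.003,0]]

```text
clock: 18.65
tcp_pos: [0.645, -0.0467, 0.1044]
orientation: [-0.001, 0.699, 0.715, -0.002]
ft_force: [-0.1, 0.7, -0.0]
grip_width: 0.0598
```

```bash
python3 - <<'E'
from station import arm, cams
import cv2
s=arm.read_state();print(s['tcp_pos'],s['orientation'])
p=cams.camera('scene')['pixels'][120:290,40:330,::-1]
cv2.imwrite('pics/s4.png',cv2.resize(p,None,fx=2.7,fy=2.7,interpolation=cv2.INTER_CUBIC))
for n in ('objective_white','oil_bottle','cleaner_bottle'):print(cams.tip_of('scene',n)[:2])
E
```

```text
[ 0.64498565 -0.0467206   0.10444776] [-0.00105132  0.69931084  0.71481302 -0.00236451]
[{'position': [0.5488, 0.0056, -0.0008], 'conf': 0.16}]
[{'position': [0.5394, -0.3098, 0.0054], 'conf': 0.73}]
[{'position': [0.547, -0.0979, -0.0028], 'conf': 0.71}, {'position': [0.6463, -0.0458, -0.0046], 'conf': 0.54}]
```

View pics/s4.png

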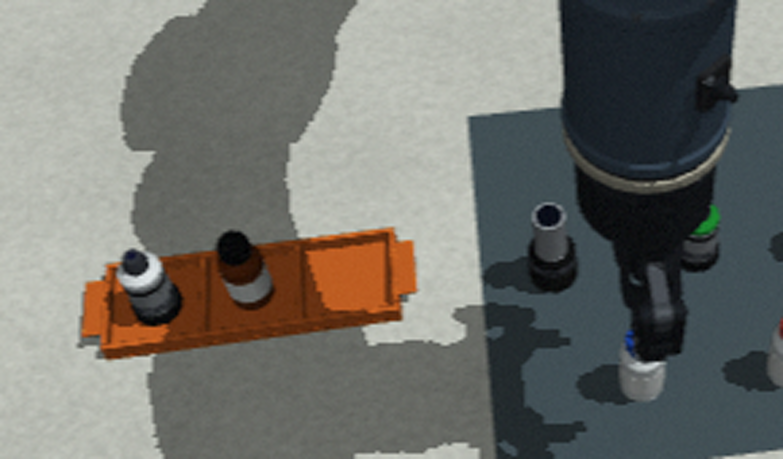

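The oil bottle is upright in the middle compartment, at about (245,270) in the crop. The gripper is over the cleaner, at about (640,370).

move_arm:
  increments:
    - [60,[0.004,0,-0.04],[0,0,0]]
    - [60,[0.004,0,-0.09],[0,0,0]]
    - [60,[0.004,0,-0.145],[0,0,0]]
    - [60,[0.004,0,-0.182],[0,0,0]]
    - [60,[0.004,0,-0.193],[0,0,0]]
    - [60,[0.004,0,-0.193],[0,0,0]]
    - [10,[0.004,0,-0.193],[0,0,0]]
    - [10,[0.004,0,-0.193],[0,0,0]]
    - [10,[0.004,0,-0.193],[0,0,0]]
    - [10,[0.004,0,-0.193],[0,0,0]]

```text
clock: 19.85
tcp_pos: [0.649, -0.0483, 0.0319]
orientation: [0.001, 0.7, 0.714, -0.0]
ft_force: [-1.4, 0.5, 5.2]
grip_width: 0.0281
```

move_arm:
  increments:
    - [10,[0,0,0],[0,0,0]]
    - [10,[0,0,0],[0,0,0]]
    - [10,[0,0,0],[0,0,0]]
    - [10,[0,0,0.02],[0,0,0]]
    - [10,[0,0,0.05],[0,0,0]]
    - [10,[0,0,0.1],[0,0,0]]
    - [10,[0,0,0.18],[0,0,0]]
    - [10,[0,0,0.25],[0,0,0]]
    - [10,[0,0,0.29],[0,0,0]]
    - [10,[0,0,0.3],[0,0,0]]

```text
clock: 20.85
tcp_pos: [0.6502, -0.0486, 0.1552]
orientation: [0.003, 0.7, 0.714, 0.001]
ft_force: [-0.8, 0.0, -0.3]
grip_width: 0.0284
```

move_arm:
  increments:
    - [10,[-0.02,-0.04,0],[0,0,0]]
    - [10,[-0.07,-0.12,0],[0,0,0]]
    - [10,[-0.12,-0.21,0],[0,0,0]]
    - [10,[-0.17,-0.3,0],[0,0,0]]
    - [10,[-0.22,-0.39,0],[0,0,0]]
    - [10,[-0.26,-0.45,0],[0,0,0]]
    - [10,[-0.275,-0.48,0],[0,0,0]]
    - [10,[-0.28,-0.486,0],[0,0,0]]
    - [10,[-0.28,-0.486,-0.04],[0,0,0]]
    - [10,[-0.28,-0.486,-0.1],[0,0,0]]

```text
clock: 21.85
tcp_pos: [0.5398, -0.2419, 0.1155]
orientation: [0.004, 0.699, 0.715, 0.002]
ft_force: [0.0, 0.2, -0.8]
grip_width: 0.0285
```

move_arm:
  increments:
    - [10,[-0.003,-0.002,-0.04],[0,0,0]]
    - [10,[-0.003,-0.002,-0.08],[0,0.002,0]]
    - [10,[-0.003,-0.002,-0.12],[0,0.002,0]]
    - [10,[-0.003,-0.002,-0.15],[0,0.002,0]]
    - [10,[-0.003,-0.002,-0.17],[0,0.002,0]]
    - [10,[-0.003,-0.002,-0.18],[0,0.002,0]]
    - [10,[-0.003,-0.002,-0.187],[0,0.002,0]]
    - [10,[-0.003,-0.002,-0.191],[0,0.002,0]]
    - [10,[-0.003,-0.002,-0.194],[0,0.002,0]]
    - [10,[-0.003,-0.002,-0.196],[0,0.002,0]]

```text
clock: 22.85
tcp_pos: [0.5388, -0.2428, 0.0374]
orientation: [0.002, 0.7, 0.715, 0.0]
ft_force: [-0.1, 1.1, 0.1]
grip_width: 0.0288
```

move_arm:
  increments:
    - [10,[0,0,-0.001],[0,0,0]]
    - [10,[0,0,-0.002],[0,0,0]]
    - [10,[0,0,-0.003],[0,0,0]]
    - [10,[0,0,-0.004],[0,0,0]]
    - [10,[0,0,-0.005],[0,0,0]]
    - [10,[0,0,-0.005],[0,0,0]]
    - [10,[0,0,-0.006],[0,0,0]]
    - [10,[0,0,-0.006],[0,0,0]]
    - [10,[0,0,-0.006],[0,0,0]]
    - [10,[0,0,-0.006],[0,0,0]]

```text
clock: 23.85
tcp_pos: [0.5388, -0.2428, 0.035]
orientation: [0.002, 0.7, 0.715, 0.0]
ft_force: [-0.0, 0.3, -0.4]
grip_width: 0.0278
```

No contact yet, so I keep creeping down.

move_arm:
  increments:
    - [10,[0,0,-0.001],[0,0,0]]
    - [10,[0,0,-0.002],[0,0,0]]
    - [10,[0,0,-0.003],[0,0,0]]
    - [10,[0,0,-0.003],[0,0,0]]
    - [10,[0,0,-0.004],[0,0,0]]
    - [10,[0,0,-0.004],[0,0,0]]
    - [10,[0,0,-0.005],[0,0,0]]
    - [10,[0,0,-0.005],[0,0,0]]
    - [10,[0,0,-0.005],[0,0,0]]
    - [10,[0,0,-0.005],[0,0,0]]

```text
clock: 24.85
tcp_pos: [0.5388, -0.2429, 0.0348]
orientation: [0.002, 0.7, 0.714, 0.001]
ft_force: [-5.1, 2.9, 22.3]
grip_width: 0.0283
```

move_arm:
  increments:
    - [10,[0,0,0.002],[0,0,0]]
    - [40,[0,0,0.002],[0,0,0]]
    - [50,[0,0,0.002],[0,0,0]]
    - [50,[0,0,0.002],[0,0,0]]
    - [50,[0,0,0.03],[0,0,0]]
    - [50,[0,0,0.09],[0,0,0]]
    - [50,[0,0,0.17],[0,0,0]]
    - [50,[0,0,0.25],[0,0,0]]
    - [60,[0,0,0.29],[0,0,0]]
    - [60,[0,0,0.3],[0,0,0]]

```text
clock: 25.85
tcp_pos: [0.5397, -0.2435, 0.1575]
orientation: [0.004, 0.7, 0.714, 0.001]
ft_force: [0.4, -0.4, -0.5]
grip_width: 0.0602
```

move_arm:
  increments:
    - [60,[0.002,0.05,0],[0,0,0]]
    - [60,[0.005,0.14,0],[0.002,0.003,0.02]]
    - [60,[0.01,0.24,0],[0.002,0.003,0.04]]
    - [60,[0.013,0.34,0],[0.002,0.003,0.055]]
    - [60,[0.017,0.44,0],[0.002,0.003,0.055]]
    - [60,[0.02,0.54,0],[0.002,0.003,0.055]]
    - [60,[0.023,0.61,0],[0.002,0.003,0.055]]
    - [60,[0.023,0.63,-0.04],[0.002,0.003,0.055]]
    - [60,[0.023,0.63,-0.1],[0.002,0.003,0.055]]
    - [60,[0.023,0.63,-0.13],[0.002,0.003,0.055]]

```text
clock: 26.85
tcp_pos: [0.5477, 0.0091, 0.1035]
orientation: [-0.003, 0.635, 0.773, -0.0]
ft_force: [0.1, -1.3, -0.3]
grip_width: 0.06
```

```bash
python3 - <<'E'
from station import arm, cams
import cv2
s=arm.read_state();print(s['tcp_pos'],s['orientation'])
p=cams.camera('scene')['pixels'][120:290,40:330,::-1]
cv2.imwrite('pics/s5.png',cv2.resize(p,None,fx=2.7,fy=2.7,interpolation=cv2.INTER_CUBIC))
for n in ('objective_green','telescope','cleaner_bottle'):print(cams.tip_of('scene',n)[:2])
E
```

```text
[0.54773828 0.00914654 0.10346637] [-2.63404013e-03  6.34949562e-01  7.72549066e-01 -2.36863264e-04]
[{'position': [0.5447, 0.0072, -0.0025], 'conf': 0.58}]
[{'position': [0.549, -0.0974, 0.0015], 'conf': 0.81}]
[]
```

View pics/s5.png

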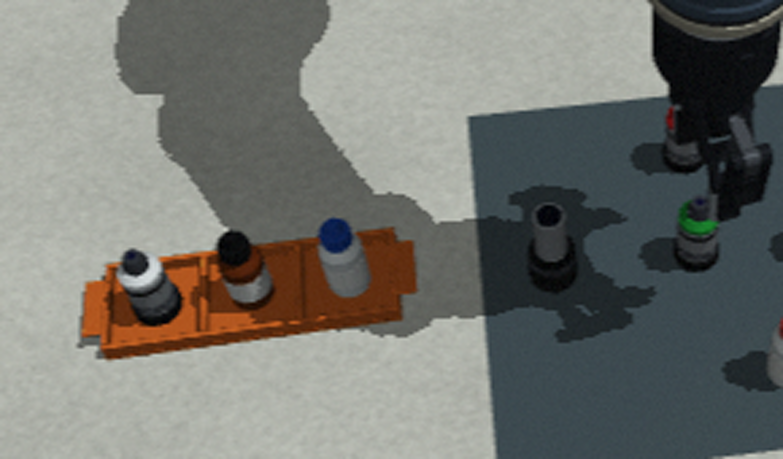

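The orange tray holds all three pieces upright. The gripper is over the green-ring objective, at about (698,235) in the crop.

move_arm:
  increments:
    - [60,[0,-0.001,-0.04],[0,0,0]]
    - [60,[0,-0.001,-0.09],[0,0,0]]
    - [60,[0,-0.001,-0.145],[0,0,0]]
    - [60,[0,-0.001,-0.18],[0,0,0]]
    - [60,[0,-0.001,-0.191],[0,0,0]]
    - [60,[0,-0.001,-0.191],[0,0,0]]
    - [10,[0,-0.001,-0.191],[0,0,0]]
    - [10,[0,-0.001,-0.191],[0,0,0]]
    - [10,[0,-0.001,-0.191],[0,0,0]]
    - [10,[0,-0.001,-0.191],[0,0,0]]

```text
clock: 28.05
tcp_pos: [0.5494, 0.0074, 0.0303]
orientation: [-0.001, 0.636, 0.772, 0.001]
ft_force: [-1.6, -0.5, 7.3]
grip_width: 0.0278
```

move_arm:
  increments:
    - [10,[0,0,0],[0,0,0]]
    - [10,[0,0,0],[0,0,0]]
    - [10,[0,0,0],[0,0,0]]
    - [10,[0,0,0.02],[0,0,0]]
    - [10,[0,0,0.05],[0,0,0]]
    - [10,[0,0,0.1],[0,0,0]]
    - [10,[0,0,0.18],[0,0,0]]
    - [10,[0,0,0.25],[0,0,0]]
    - [10,[0,0,0.29],[0,0,0]]
    - [10,[0,0,0.3],[0,0,0]]

```text
clock: 29.05
tcp_pos: [0.5504, 0.0074, 0.1531]
orientation: [0.0, 0.636, 0.772, 0.002]
ft_force: [-0.1, -0.4, -1.0]
grip_width: 0.0278
```

move_arm:
  increments:
    - [10,[-0.01,0.05,0],[0,0,0]]
    - [10,[-0.03,0.14,0],[0,0,0]]
    - [10,[-0.05,0.25,0],[0,0,0]]
    - [10,[-0.07,0.36,0],[0,0,0]]
    - [10,[-0.09,0.47,0],[0,0,0]]
    - [10,[-0.11,0.58,0],[0,0,0]]
    - [10,[-0.13,0.69,0],[0,0,0]]
    - [10,[-0.145,0.79,0],[0,0,0]]
    - [10,[-0.154,0.86,0],[0,0,0]]
    - [10,[-0.156,0.879,0],[0,0,0]]

```text
clock: 30.05
tcp_pos: [0.486, 0.3633, 0.1523]
orientation: [-0.001, 0.634, 0.773, 0.002]
ft_force: [-0.5, -0.3, -0.9]
grip_width: 0.0274
```

move_arm:
  increments:
    - [10,[0.005,-0.01,-0.02],[0,0,0]]
    - [10,[0.005,-0.01,-0.06],[0,0,0]]
    - [10,[0.005,-0.01,-0.11],[0,0,0]]
    - [10,[0.005,-0.01,-0.16],[0,0,0]]
    - [10,[0.005,-0.01,-0.2],[0,0,0]]
    - [10,[0.005,-0.01,-0.23],[0,0,0]]
    - [10,[0.005,-0.01,-0.25],[0,0,0]]
    - [10,[0.005,-0.01,-0.26],[0,0,0]]
    - [10,[0.005,-0.01,-0.265],[0,0,0]]
    - [10,[0.005,-0.01,-0.265],[0,0,0]]

```text
clock: 31.05
tcp_pos: [0.4882, 0.3592, 0.0465]
orientation: [-0.001, 0.634, 0.773, 0.003]
ft_force: [-0.4, 0.4, -0.8]
grip_width: 0.0277
```

```bash
python3 - <<'E'
from station import arm, cams
import cv2
s=arm.read_state();print(s['tcp_pos'],s['ft_force'])
p=cams.camera('scene')['pixels'][90:250,340:540,::-1]
cv2.imwrite('pics/s6.png',cv2.resize(p,None,fx=3.5,fy=3.5,interpolation=cv2.INTER_CUBIC))
E
```

```text
[0.48818162 0.35924315 0.04649836] [-0.36240063  0.39783341 -0.83651724]
```

View pics/s6.png

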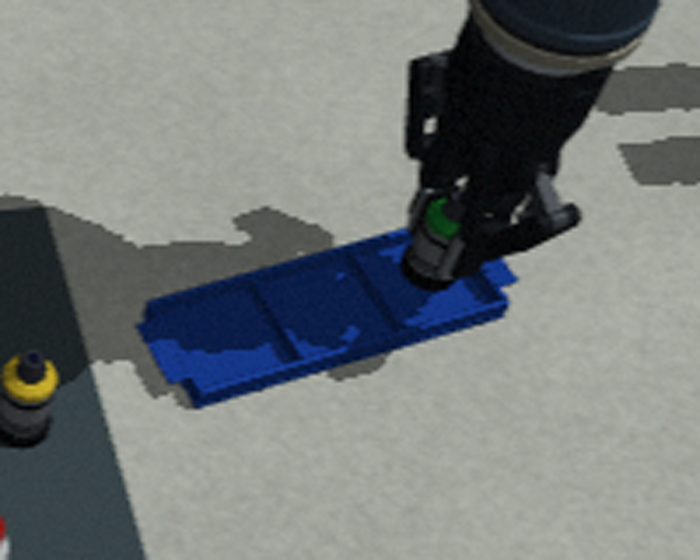

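The green-ring objective is above the right (far) blue compartment, at about (430,270) in the crop, clear of the walls. I lower it.

move_arm:
  increments:
    - [10,[0,0,-0.01],[0,0,0]]
    - [10,[0,0,-0.018],[0,0,0]]
    - [10,[0,0,-0.023],[0,0,0]]
    - [10,[0,0,-0.026],[0,0,0]]
    - [10,[0,0,-0.028],[0,0,0]]
    - [10,[0,0,-0.03],[0,0,0]]
    - [10,[0,0,-0.031],[0,0,0]]
    - [10,[0,0,-0.032],[0,0,0]]
    - [10,[0,0,-0.033],[0,0,0]]
    - [10,[0,0,-0.034],[0,0,0]]

```text
clock: 32.1
tcp_pos: [0.4883, 0.3594, 0.0333]
orientation: [-0.001, 0.634, 0.774, 0.003]
ft_force: [-1.8, -0.6, 5.5]
grip_width: 0.0277
```

move_arm:
  increments:
    - [10,[0,0,-0.001],[0,0,0]]
    - [10,[0,0,-0.001],[0,0,0]]
    - [10,[0,0,-0.002],[0,0,0]]
    - [10,[0,0,-0.002],[0,0,0]]
    - [10,[0,0,-0.002],[0,0,0]]
    - [10,[0,0,-0.003],[0,0,0]]
    - [10,[0,0,-0.003],[0,0,0]]
    - [10,[0,0,-0.003],[0,0,0]]
    - [10,[0,0,-0.003],[0,0,0]]
    - [10,[0,0,-0.003],[0,0,0]]

```text
clock: 33.1
tcp_pos: [0.4883, 0.3595, 0.0333]
orientation: [-0.001, 0.634, 0.773, 0.003]
ft_force: [-4.1, -2.4, 13.6]
grip_width: 0.0276
```

Contact with the floor. I release and rise.

move_arm:
  increments:
    - [10,[0,0,0.001],[0,0,0]]
    - [40,[0,0,0.001],[0,0,0]]
    - [50,[0,0,0.001],[0,0,0]]
    - [50,[0,0,0.001],[0,0,0]]
    - [50,[0,0,0.03],[0,0,0]]
    - [50,[0,0,0.09],[0,0,0]]
    - [50,[0,0,0.17],[0,0,0]]
    - [50,[0,0,0.25],[0,0,0]]
    - [60,[0,0,0.29],[0,0,0]]
    - [60,[0,0,0.3],[0,0,0]]

```text
clock: 34.1
tcp_pos: [0.4893, 0.36, 0.1562]
orientation: [-0.0, 0.634, 0.773, 0.005]
ft_force: [-0.0, -0.0, 0.3]
grip_width: 0.0599
```

move_arm:
  increments:
    - [60,[0.006,-0.05,0],[0,0,0]]
    - [60,[0.018,-0.14,0],[-0.0025,0.002,0]]
    - [60,[0.031,-0.24,0],[-0.0025,0.002,0]]
    - [60,[0.044,-0.34,0],[-0.0025,0.002,0]]
    - [60,[0.057,-0.44,0],[-0.0025,0.002,0]]
    - [60,[0.07,-0.54,0],[-0.0025,0.002,0]]
    - [60,[0.083,-0.64,0],[-0.0025,0.002,0]]
    - [60,[0.096,-0.74,0],[-0.0025,0.002,0]]
    - [60,[0.11,-0.84,0],[-0.0025,0.002,0]]
    - [60,[0.12,-0.93,0],[-0.0025,0.002,0]]

```text
clock: 35.1
tcp_pos: [0.5363, -0.0151, 0.1554]
orientation: [-0.001, 0.634, 0.773, -0.001]
ft_force: [-0.0, -0.3, 0.4]
grip_width: 0.0603
```

move_arm:
  increments:
    - [60,[0.016,-0.1,0],[0,0,0]]
    - [60,[0.028,-0.17,0],[0,0,0]]
    - [60,[0.032,-0.206,0],[0,0,0]]
    - [60,[0.032,-0.206,-0.03],[0,0,0]]
    - [60,[0.032,-0.206,-0.08],[0,0,0]]
    - [60,[0.032,-0.206,-0.113],[0,0,0]]
    - [60,[0.032,-0.206,-0.113],[0,0,0]]
    - [60,[0.032,-0.206,-0.113],[0,0,0]]
    - [60,[0.032,-0.206,-0.113],[0,0,0]]
    - [60,[0.032,-0.206,-0.113],[0,0,0]]

```text
clock: 36.1
tcp_pos: [0.5496, -0.0973, 0.1109]
orientation: [-0.0, 0.634, 0.773, -0.0]
ft_force: [0.3, -0.5, 0.1]
grip_width: 0.06
```

```bash
python3 - <<'E'
from station import arm, cams
import cv2
s=arm.read_state();print(s['tcp_pos'],s['ft_force'])
p=cams.camera('scene')['pixels'][100:280,200:500,::-1]
cv2.imwrite('pics/s7.png',cv2.resize(p,None,fx=2.6,fy=2.6,interpolation=cv2.INTER_CUBIC))
for n in ('objective_green','telescope'):print(cams.tip_of('scene',n)[:2])
E
```

```text
[ 0.54955299 -0.09728926  0.11088427] [ 0.25577971 -0.47743068  0.0715871 ]
[{'position': [0.4895, 0.3611, -0.001], 'conf': 0.96}, {'position': [0.538, -0.3106, 0.007], 'conf': 0.74}]
[{'position': [0.5487, -0.099, -0.002], 'conf': 0.87}]
```

View pics/s7.png

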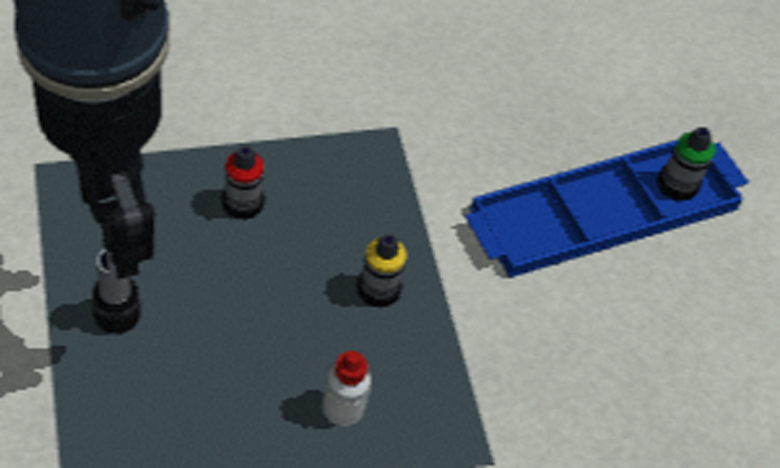

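The green-ring objective stands upright in the far blue compartment, at about (690,170) in the crop. The gripper is over the telescope, at about (115,290).

move_arm:
  increments:
    - [60,[-0.002,-0.003,-0.04],[0,0,0]]
    - [60,[-0.002,-0.003,-0.08],[0,0,0]]
    - [60,[-0.002,-0.003,-0.12],[0,0,0]]
    - [60,[-0.002,-0.003,-0.148],[0,0,0]]
    - [60,[-0.002,-0.003,-0.157],[0,0,0]]
    - [60,[-0.002,-0.003,-0.157],[0,0,0]]
    - [10,[-0.002,-0.003,-0.157],[0,0,0]]
    - [10,[-0.002,-0.003,-0.157],[0,0,0]]
    - [10,[-0.002,-0.003,-0.157],[0,0,0]]
    - [10,[-0.002,-0.003,-0.157],[0,0,0]]

```text
clock: 37.25
tcp_pos: [0.5489, -0.0987, 0.0484]
orientation: [0.0, 0.634, 0.773, -0.0]
ft_force: [-0.5, 0.0, 4.1]
grip_width: 0.0222
```

move_arm:
  increments:
    - [10,[0,0,0],[0,0,0]]
    - [10,[0,0,0],[0,0,0]]
    - [10,[0,0,0],[0,0,0]]
    - [10,[0,0,0.02],[0,0,0]]
    - [10,[0,0,0.05],[0,0,0]]
    - [10,[0,0,0.1],[0,0,0]]
    - [10,[0,0,0.18],[0,0,0]]
    - [10,[0,0,0.25],[0,0,0]]
    - [10,[0,0,0.29],[0,0,0]]
    - [10,[0,0,0.3],[0,0,0]]

```text
clock: 38.25
tcp_pos: [0.5499, -0.099, 0.1712]
orientation: [0.002, 0.634, 0.773, 0.001]
ft_force: [1.0, -0.1, -0.2]
grip_width: 0.0219
```

move_arm:
  increments:
    - [10,[-0.005,0.05,0],[0,0,0]]
    - [10,[-0.015,0.14,0],[0,0,0]]
    - [10,[-0.025,0.24,0],[0,0,0]]
    - [10,[-0.037,0.34,0],[0,0,0]]
    - [10,[-0.05,0.44,0],[0,0,0]]
    - [10,[-0.06,0.54,0],[0,0,0]]
    - [10,[-0.07,0.64,0],[0,0,0]]
    - [10,[-0.08,0.73,0],[0,0,0]]
    - [10,[-0.088,0.79,0],[0,0,0]]
    - [10,[-0.09,0.815,0],[0,0,0]]

```text
clock: 39.25
tcp_pos: [0.5127, 0.23, 0.1706]
orientation: [0.001, 0.633, 0.774, 0.001]
ft_force: [1.1, -0.3, -1.9]
grip_width: 0.0217
```

move_arm:
  increments:
    - [10,[0.003,-0.002,-0.02],[0,0,0]]
    - [10,[0.003,-0.002,-0.06],[0,0,0]]
    - [10,[0.003,-0.002,-0.11],[0,0,0]]
    - [10,[0.003,-0.002,-0.16],[0,0,0]]
    - [10,[0.003,-0.002,-0.21],[0,0,0]]
    - [10,[0.003,-0.002,-0.24],[0,0,0]]
    - [10,[0.003,-0.002,-0.26],[0,0,0]]
    - [10,[0.003,-0.002,-0.27],[0,0,0]]
    - [10,[0.003,-0.002,-0.275],[0,0,0]]
    - [10,[0.003,-0.002,-0.275],[0,0,0]]

```text
clock: 40.25
tcp_pos: [0.5142, 0.2292, 0.061]
orientation: [0.001, 0.633, 0.774, 0.001]
ft_force: [0.6, -0.1, -1.2]
grip_width: 0.0217
```

```bash
python3 - <<'E'
from station import arm, cams
import cv2
s=arm.read_state();print(s['tcp_pos'],s['ft_force'])
p=cams.camera('scene')['pixels'][90:250,340:540,::-1]
cv2.imwrite('pics/s8.png',cv2.resize(p,None,fx=3.5,fy=3.5,interpolation=cv2.INTER_CUBIC))
E
```

```text
[0.51418118 0.22918706 0.0609705 ] [ 0.55324465 -0.10887267 -1.23134434]
```

View pics/s8.png

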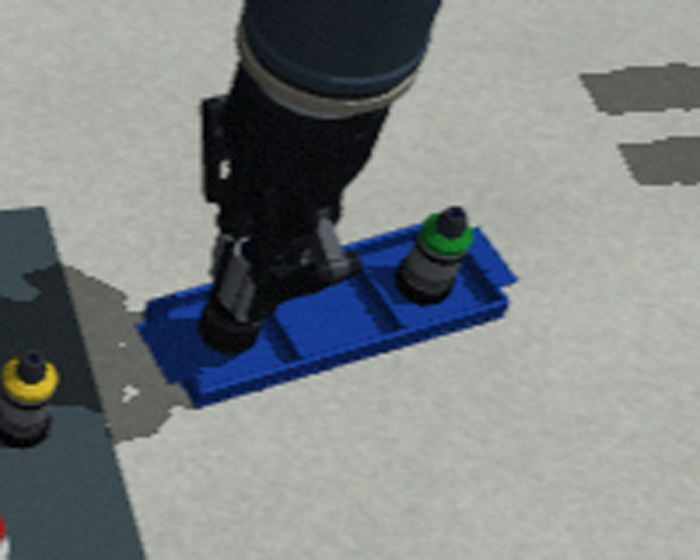

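The telescope is above the near blue compartment, at about (230,330) in the crop. I lower it slowly.

move_arm:
  increments:
    - [10,[0,0,-0.007],[0,0,0]]
    - [10,[0,0,-0.013],[0,0,0]]
    - [10,[0,0,-0.017],[0,0,0]]
    - [10,[0,0,-0.019],[0,0,0]]
    - [10,[0,0,-0.021],[0,0,0]]
    - [10,[0,0,-0.022],[0,0,0]]
    - [10,[0,0,-0.023],[0,0,0]]
    - [10,[0,0,-0.024],[0,0,0]]
    - [10,[0,0,-0.025],[0,0,0]]
    - [10,[0,0,-0.025],[0,0,0]]

```text
clock: 41.3
tcp_pos: [0.5143, 0.2293, 0.0514]
orientation: [0.001, 0.633, 0.774, 0.001]
ft_force: [-1.2, -0.3, 3.7]
grip_width: 0.0216
```

move_arm:
  increments:
    - [10,[0,0,0],[0,0,0]]
    - [10,[0,0,-0.001],[0,0,0]]
    - [10,[0,0,-0.001],[0,0,0]]
    - [10,[0,0,-0.001],[0,0,0]]
    - [10,[0,0,-0.002],[0,0,0]]
    - [10,[0,0,-0.002],[0,0,0]]
    - [10,[0,0,-0.002],[0,0,0]]
    - [10,[0,0,-0.002],[0,0,0]]
    - [10,[0,0,-0.002],[0,0,0]]
    - [10,[0,0,-0.002],[0,0,0]]

```text
clock: 42.3
tcp_pos: [0.5144, 0.2294, 0.0514]
orientation: [0.001, 0.633, 0.774, 0.002]
ft_force: [-2.2, -0.8, 11.4]
grip_width: 0.0221
```

move_arm:
  increments:
    - [10,[0,0,0.001],[0,0,0]]
    - [35,[0,0,0.001],[0,0,0]]
    - [50,[0,0,0.001],[0,0,0]]
    - [50,[0,0,0.001],[0,0,0]]
    - [50,[0,0,0.03],[0,0,0]]
    - [50,[0,0,0.09],[0,0,0]]
    - [50,[0,0,0.17],[0,0,0]]
    - [50,[0,0,0.27],[0,0,0]]
    - [60,[0,0,0.35],[0,0,0]]
    - [60,[0,0,0.4],[0,0,0]]

```text
clock: 43.3
tcp_pos: [0.5151, 0.2294, 0.2148]
orientation: [0.002, 0.633, 0.774, 0.003]
ft_force: [-0.5, -0.3, -0.1]
grip_width: 0.0603
```

```bash
python3 - <<'E'
from station import arm, cams
import cv2, numpy as np
s=arm.read_state();print(s['tcp_pos'],s['ft_force'],s['clock'])
p=cams.camera('scene')['pixels'][100:310,50:520,::-1]
cv2.imwrite('pics/s9.png',cv2.resize(p,None,fx=1.7,fy=1.7,interpolation=cv2.INTER_CUBIC))
for n in 'objective_white objective_green objective_yellow objective_red oil_bottle cleaner_bottle stain_bottle telescope'.split():
    print(n,[(np.round(d['position'],3).tolist(),round(d['conf'],2)) for d in cams.tip_of('scene',n)[:2]])
E
```

```text
[0.51510332 0.22936239 0.2148342 ] [-0.53051763 -0.26087887 -0.06384635] 43.3
objective_white [([0.543, -0.376, 0.002], 0.57)]
objective_green [([0.491, 0.36, 0.0], 0.74), ([0.458, 0.014, -0.002], 0.29)]
objective_yellow [([0.556, 0.097, -0.001], 0.85)]
objective_red [([0.458, 0.013, 0.004], 0.78)]
oil_bottle [([0.542, -0.311, 0.004], 0.76)]
cleaner_bottle [([0.54, -0.239, -0.002], 0.56)]
stain_bottle [([0.656, 0.055, 0.0], 0.87)]
telescope [([0.512, 0.228, 0.004], 0.7)]
```

View pics/s9.png

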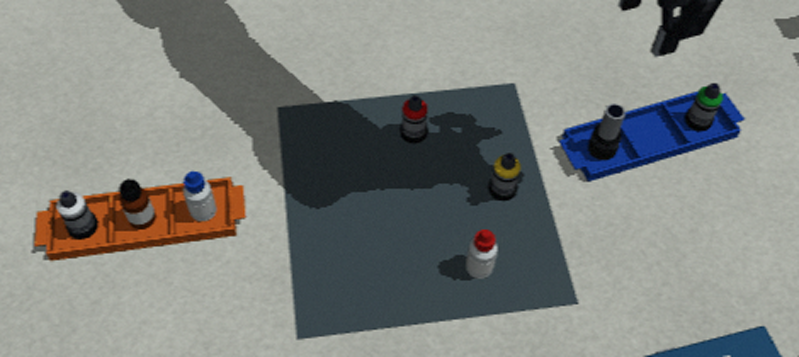

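All five pieces stand upright in their own compartments, with the red, yellow and stain pieces still in place at (414,118), (506,177) and (482,255) in the crop. I hand in.

```bash
python3 -c "
from station import arm
print(arm.close_job())"
```

```text
the job is handed in; nothing more can be done
None
```

Both kits are made up and the job is handed in at about 43 s on the robot's clock. The hand-in gave no verdict.

- **Orange tray:** white-ring objective, oil bottle and cleaner bottle, one per compartment, placed in that order.
- **Blue tray:** green-ring objective in one end compartment and the telescope in the other, with the middle one empty. This kit was done second.

**Setting down:** each piece was lowered slowly until it touched the floor, then released. The contact force was 5 to 14 N for four pieces and 22 N for the cleaner bottle, which I eased back slightly before letting go.

**Last checks:**
- The final scene picture showed all five pieces upright in their own compartments. The detected positions were within about 4 mm of where I set them.
- The yellow, red and stain pieces were within a few millimetres of their starting positions.
- The gripper was empty, clear and showing no load.

**Disagreements along the way:**
- The first tray outline from the top camera mistook another object for the orange tray, so I used the scene camera and the direct position estimates instead.
- A few low-confidence detections gave the wrong object, and one of the cleaner bottle (0.71) pointed at the telescope. I ignored them after comparing with the pictures.

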